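Feed the float sled along the sanding-board fence with the push stick

TASK

Pick up the push stick (dark wood bar with the orange grip) and use its nose (the end farther from the grip) to feed the wooden sled with the float blank along the metal fence, over the dark abrasive strip, until the whole sled rests on the green pad. Keep the sled against the fence all the way and touch it only with the push stick, never with the gripper. Then set the push stick back down on the bench, upright on its bar and off the board, and leave the cork sanding block where it is.

Things in the scene. Friction and masses are not known exactly. Their poses are not given: they have to be found in the camera images.
- stick_grip (a point): Push stick, loose, 0.13 kg: dark wood bar 170 long, 24 wide, 20 high, lying on the bench; on it an orange grip block 60 long, 20 wide, its top 66 mm over the bench. Point: the grip block's centre, 45 mm above the stick's underside. x points to the flat nose, 105 mm ahead of the point (tail 65 mm behind), z up. It may have swapped places with the cork block and a blue spool.
- sled: Sled, loose, about 0.35 kg: light wood block 110 long (x), 60 wide (y), 26 high; with the cream float blank in black cradles on top, 54 high. Origin: centre of its underside; x is the feed direction, z up. It starts on the board's dark strip, its +y side within 5 mm of the fence and parallel to it, and slides when pushed on its rear (-x) end.
- board: Fixed sanding board: slab x -185 to +185, y -60 to +55, 12 thick. Origin on the bench under the sled's lane; +x = feed direction, z up. Metal fence along the +y side: face at y = +30, top at z = 40. A sled against it has its origin at y = 0, z = 12. Dark strip x -155 to +15, then green pad x +25 to +175 (centre +100). No end stop. (mm)
- cork_grip (a point): Bystander: cork sanding block, loose, 90 x 50 x 22 mm with a light wood grip 70 x 22 on top (52 mm high in all). Point at its centre, half-way up. Not to be moved.
There are look-alikes about, which are no part of the job. There is more than one size of the part that bears stick_grip; the job needs the largest.

How it is judged:
By the outcome, as a careful person would: the job done as asked, in the order asked, and still so for the second after the job is handed in, with the robot touching nothing.
It also fails if it takes over 51 s, if anything falls off the work surface, if the arm or the gripper's body presses on something with over 40 N, if the wrist force passes 120 N, or if a joint passes its speed limit or range.

ROBOT

A 6-joint arm with a two-finger parallel gripper is mounted at the origin on the work surface. World frame = base frame: x ahead of the robot, y to its left, z up, the work surface at z = 0. Lengths are in m, angles in rad, forces in N, time in s.
With the tool pointing down it reaches from about 0.375 to 0.975 m from the base axis. Payload 3.8 kg.
Tool frame: the origin (TCP) lies midway between the tips of the shut fingers; the grasp point (between the pads) lies 19 mm behind it; z points along the fingers, y is the direction in which the jaws open and shut (so a half turn about z gives the same grasp; the last joint's range is limited). The gripper opens to 85 mm and grips with 20 to 120 N. Pads are 22 mm wide; open, the fingers measure 114 mm over their backs; the gripper's body (76 mm by 85 mm) begins 54 mm behind the grasp point. The pads swing forward as they close: fully open they stand 13 mm farther back than shut.
Start: joints at [-1.141, 0.264, 1.604, -0, 1.274, -0.037], TCP at [0.304, -0.603, 0.231] pointing down, gripper open.
Joint ranges: [-2.63, 2.63], [-0.94, 2.18], [0.31, 2.57], [-1.31, 4.45], [0, 2.66], [-2.55, 2.55]. Speed limits (rad/s): [2.57, 2.57, 3.14, 3.14, 3.14, 3.14].

INTERFACE

Orientations are given as a rotation vector (axis times angle).
In Python, from workcell import bot gives the robot as it stands.
- The arm moves only by the tool arm_command, never from a script. Its argument "targets" is text: rows parted by semicolons, each of 7 numbers parted by spaces: the shift along the tool's x, y, z in mm, then the turn, a rotation vector about the tool's x, y, z in degrees, then the opening, from 0 (shut) to 1 (fully open). A call has 1 to 10 rows; each row is the pose to reach, as a shift and turn from the pose commanded when the call began, along the tool's axes at that moment; what a row does not reach only later rows make up. A row lasts 1/12 s, in which the tool goes at most 41.7 mm and 7.16 degrees, less where a joint would pass 70% of its speed; a pose out of reach is approached as far as the arm can. A call with a gripper value outside its range is refused whole. The fingers move at their own pace and stop on an object; "newtons" is the grip in N (left out, the last holds). Time passes only in rows, so rows that repeat a pose let the fingers close. It gives the time, the measured TCP pose, the force and the opening at its end, in the units of the state.
- bot.read_state(): the state, without advancing time (a new reading comes with each control period).
- bot.read_camera(name): name is "scene" or "top" or "wrist"; returns (picture, depth): 400x640x3 uint8, blue, green, red; 400x640 float32, m along the optical axis (not along the pixel's ray), 0 where there is no reading.
- bot.camera_params(name): a dict with "fov_y" (degrees; the focal length in pixels is half the picture's height over the tangent of half this angle, whatever the lens; pixels are square), "cx", "cy" (the principal point, pixels), "k1" (the pictures are not rectified: a ray, as slopes to the right and down, at radius r is drawn at 1 + k1 r^2 times it, then the intrinsics apply), "xyz" and "rotation" of the camera in the world; the wrist camera has in their place "T_tool_cam" (4x4, takes a point from camera to tool coordinates, whose origin is the TCP and whose axes are the flange's). Camera axes: x right, y up, looking along -z (the intrinsics and any distortion apply to the point x, -y, -z); pixel columns grow to the right and rows downward; lengths in m; the calibration is good to about 2 mm. A picture is of the moment at which its call begins: read the wrist's pose just before it. camera_params takes no time and is no camera call.
- bot.finish_job(): hands the job in, once; it reports no verdict.
The state is a dict: "time": time; "q": joint angles; "joint_vel": joint speeds; "joint_torque": joint torques, N m; "tool_pos": TCP position; "tcp_rot": TCP orientation; "wrist_force": force on the tool from outside, world axes, zero at the start; "torque": the same for the moment, N m; "width": opening from 0.0 (shut) to 1.0 (fully open).
Only numpy, scipy, OpenCV 4.12 (cv2) and the standard library are available. Lean on these libraries where they do the work, as an engineer would, in place of code of your own. Each camera call takes 0.05 s, during which the arm holds its last target.

## Working session

There is one attempt and no reset: what is moved stays moved. The work goes in short steps, Python scripts to look and compute and a tool call to move; the robot and the scene stay as the last step left them, time stands still between calls to the robot, and variables do not carry over. Pictures are saved under pics/ and viewed, and the job is handed in when it is done.

Besides the shell and the picture viewer there is one more tool, called as a command line: name --argument value ..., lists and objects as JSON in quotes. arm_command: Moves the arm, as the interface text tells. Its arguments: {"type":"object","properties":{"targets":{"type":"string"},"newtons":{"type":"number"}},"required":["targets"]}

```bash
mkdir -p pics; ls
cat > h.py <<'E'
import numpy as np, cv2
from workcell import bot
from scipy.spatial.transform import Rotation as R
def cam(name):
    st=bot.read_state(); p=bot.camera_params(name); im,d=bot.read_camera(name)
    if 'T_tool_cam' in p:
        T=np.eye(4);T[:3,:3]=R.from_rotvec(st['tcp_rot']).as_matrix();T[:3,3]=st['tool_pos']
        W=T@np.array(p['T_tool_cam'])
    else:
        W=np.eye(4);r=np.array(p['rotation']);W[:3,:3]=r if r.shape==(3,3) else R.from_rotvec(r).as_matrix();W[:3,3]=p['xyz']
    return im,d,p,W
def rays(uv,p,W):
    f=200/np.tan(np.radians(p['fov_y'])/2)
    K=np.array([[f,0,p['cx']],[0,f,p['cy']],[0,0,1.]])
    uv=np.asarray(uv,float).reshape(-1,1,2)
    s=cv2.undistortPointsIter(uv,K,np.array([p['k1'],0,0,0,0.]),None,None,(3,50,1e-9)).reshape(-1,2)
    d=np.c_[s[:,0],-s[:,1],-np.ones(len(s))]
    return W[:3,3],d@W[:3,:3].T
def onplane(uv,z,p,W):
    o,d=rays(uv,p,W); t=(z-o[2])/d[:,2]; return o+d*t[:,None]
def cloud(d,p,W):
    h,w=d.shape; v,u=np.mgrid[:h,:w]
    o,r=rays(np.c_[u.ravel(),v.ravel()],p,W)
    return (o+r*d.ravel()[:,None]).reshape(h,w,3)
def save(n,im):
    np.save
    cv2.imwrite('pics/'+n,im)
E
python3 - <<'E'
from h import *
for n in ['scene','top','wrist']:
    im,d,p,W=cam(n); save(n+'0.png',im); print(n,p); np.savez('pics/'+n+'0.npz',im=im,d=d,W=W)
print(bot.read_state())
E
```

```text
pics
scene {'fov_y': 46.22613812741308, 'cx': 322.06326024618187, 'cy': 203.32434487296877, 'k1': -0.060999367243346286, 'xyz': array([ 1.2179123 , -0.30727112,  0.83072085]), 'rotation': array([0.61314925, 0.48573412, 1.3303193 ])}
top {'fov_y': 54.111362655900344, 'cx': 322.57494965356193, 'cy': 203.2898368114972, 'k1': -0.06323460132010418, 'xyz': array([ 0.36987936, -0.19302212,  0.97779734]), 'rotation': array([ 0.17161866, -0.18336241, -1.61000228])}
wrist {'fov_y': 64.65493503048236, 'cx': 323.1692260608413, 'cy': 193.36120251006253, 'k1': -0.0027246403765834697, 'T_tool_cam': array([[-3.70976166e-05,  9.60897698e-01,  2.76903617e-01,
         6.94969034e-02],
       [ 9.99999124e-01, -3.30744568e-04,  1.28170690e-03,
         1.38943369e-04],
       [ 1.32317358e-03,  2.76903422e-01, -9.60896844e-01,
        -1.42612355e-01],
       [ 0.00000000e+00,  0.00000000e+00,  0.00000000e+00,
         1.00000000e+00]])}
{'time': 0.15, 'q': array([-1.14089369e+00,  2.64615658e-01,  1.60504264e+00, -3.57210778e-05,
        1.27367732e+00, -3.69189809e-02]), 'joint_vel': array([ 0.00331169, -0.00251921, -0.00193347, -0.0016182 ,  0.00034719,
        0.00032595]), 'joint_torque': array([ 7.80792234e-04, -5.15904200e+01, -3.67960560e+01, -5.24589404e-05,
        7.99538917e-03,  1.35639996e-05]), 'tool_pos': array([ 0.30353097, -0.60228914,  0.23023359]), 'tcp_rot': array([-3.05474210e+00, -7.26263682e-01,  5.86794243e-04]), 'wrist_force': array([ 0.65120573, -0.21441043,  0.13994486]), 'torque': array([ 0.0027437 ,  0.08744077, -0.0296757 ]), 'width': 1.0036341203183943}
```

View pics/scene0.png

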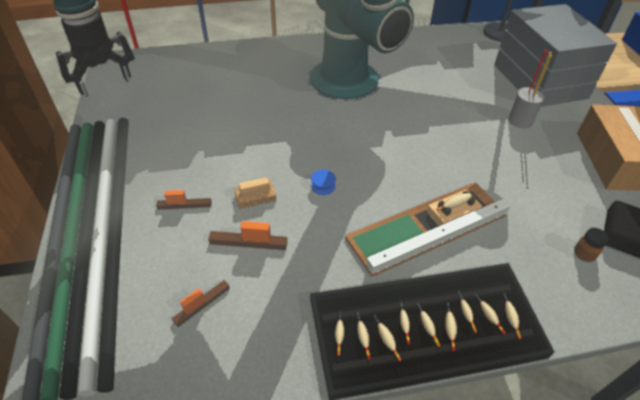

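View pics/top0.png

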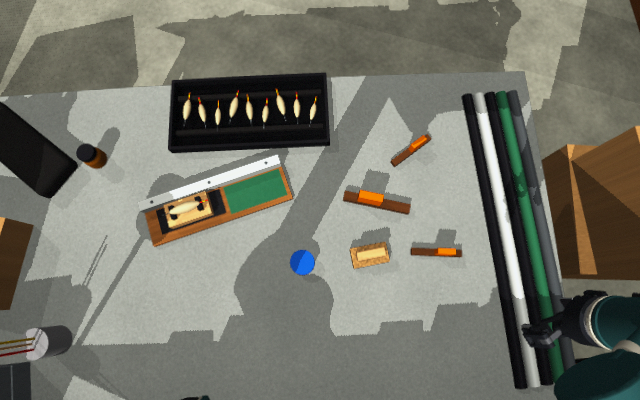

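View pics/wrist0.png

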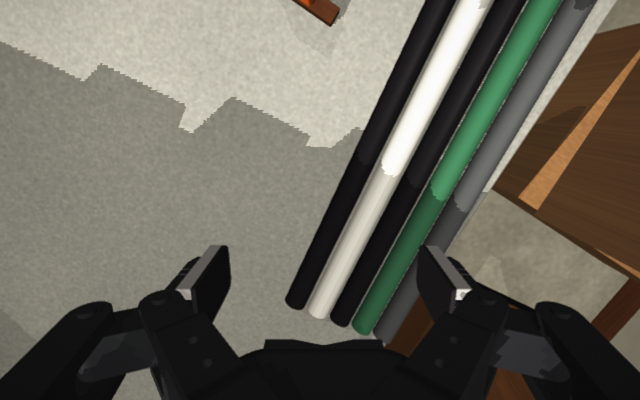

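The pictures show three sticks. The largest looks like the middle one, at scene (248,240) and top (377,203). The cork block is at top (370,255) and the blue spool at (302,262). The board runs from (150,225) to (290,180) in the top view, with the sled at its left end and the feed towards the right.

```bash
cat > m.py <<'E'
from h import *
def load(n):
    z=np.load(f'pics/{n}0.npz'); return z['im'],z['d'],bot.camera_params(n),z['W']
for n in ['top','scene']:
    im,d,p,W=load(n); hsv=cv2.cvtColor(im,cv2.COLOR_BGR2HSV); C=cloud(d,p,W)
    print(n, 'bench z',np.median(C[...,2][(C[...,2]<.03)&(d>0)]))
    def comps(mask,mn,lab):
        k,l,s,c=cv2.connectedComponentsWithStats(mask.astype(np.uint8))
        for i in range(1,k):
            if s[i,4]>mn:
                q=C[(l==i)&(d>0)]; 
                zt=np.percentile(q[:,2],85)
                q2=q[abs(q[:,2]-zt)<.008]; m=cv2.minAreaRect((q2[:,:2]*1000).astype(np.float32))
                print(lab,c[i].round(),s[i,4],'ztop',zt.round(4),'ctr',np.round(m[0],1),'size',np.round(m[1],1),'ang',round(m[2],2))
    h,s,v=[hsv[...,i].astype(int) for i in range(3)]
    onb=(d>0)&(C[...,0]>.2)&(C[...,0]<1)&(abs(C[...,1])<.62)
    comps((h<14)&(s>200)&(v>120)&onb,60,'orange')
    comps((h<14)&(s>90)&(v<=170)&onb,60,'wood')
    comps((h>60)&(h<85)&(s>90)&onb,200,'green')
    comps((h>100)&(h<125)&(s>150)&onb,60,'blue')
E
python3 m.py
```

```text
top bench z -0.0008543893038046035
orange [417. 144.] 105 ztop 0.0492 ctr [ 731.6 -456.2] size [14.7 44.5] ang 34.02
orange [369. 201.] 109 ztop 0.0607 ctr [ 583. -319.] size [58.   2.4] ang 76.03
wood [408. 152.] 237 ztop 0.0176 ctr [ 723.4 -443. ] size [ 18.8 126. ] ang 35.05
wood [209. 219.] 436 ztop 0.0136 ctr [588.1  87.9] size [ 91.2 179. ] ang 17.41
wood [379. 203.] 491 ztop 0.0216 ctr [ 586.7 -341. ] size [169.4  25. ] ang 75.1
wood [155. 227.] 385 ztop 0.014 ctr [553.1 207.4] size [90.4 61.7] ang 18.48
wood [432. 252.] 264 ztop 0.0171 ctr [ 452.9 -480.9] size [123.2  16.9] ang 84.06
wood [ 14. 353.] 77 ztop 0.1742 ctr [268.  457.7] size [3.5 3.3] ang 78.6
green [255. 191.] 1544 ztop 0.014 ctr [631.4 -34.4] size [ 73.4 146.9] ang 16.94
blue [302. 262.] 483 ztop 0.0313 ctr [ 444.  -149.1] size [57.9 57.6] ang 42.14
scene bench z -2.518277774826716e-05
wood [538.  68.] 78 ztop 0.2049 ctr [271.4 458.9] size [ 4.7 10.8] ang 37.55
wood [479. 193.] 144 ztop 0.013 ctr [540.8 217.4] size [72.2 34.1] ang 24.64
wood [182. 200.] 292 ztop 0.0388 ctr [ 460.  -493.6] size [ 9.9 41.7] ang 6.13
wood [419. 213.] 99 ztop 0.0132 ctr [578.8  47.2] size [45.3 84. ] ang 66.78
wood [250. 237.] 756 ztop 0.0505 ctr [ 603.6 -322.5] size [59.2  9.5] ang 81.94
wood [586. 253.] 101 ztop 0.0365 ctr [756.7 371.8] size [31.5 10.9] ang 48.67
wood [200. 301.] 475 ztop 0.0396 ctr [ 738.9 -453.2] size [10.8 44.2] ang 24.68
green [387. 235.] 1164 ztop 0.0133 ctr [625.3 -35.6] size [ 55.1 141.5] ang 16.15
blue [323. 181.] 384 ztop 0.0307 ctr [ 447.1 -149.2] size [50.5 57.5] ang 80.42
```

Run:
```python
import cv2
t=cv2.imread('pics/top0.png');s=cv2.imread('pics/scene0.png')
cv2.imwrite('pics/tb.png',cv2.resize(t[140:260,130:310],None,fx=4.4,fy=4.4,interpolation=cv2.INTER_CUBIC))
cv2.imwrite('pics/ts.png',cv2.resize(t[120:280,320:480],None,fx=3.7,fy=3.7,interpolation=cv2.INTER_CUBIC))
cv2.imwrite('pics/sb.png',cv2.resize(s[170:290,335:515],None,fx=4.4,fy=4.4,interpolation=cv2.INTER_CUBIC))
```

```text
(no output)
```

View pics/tb.png

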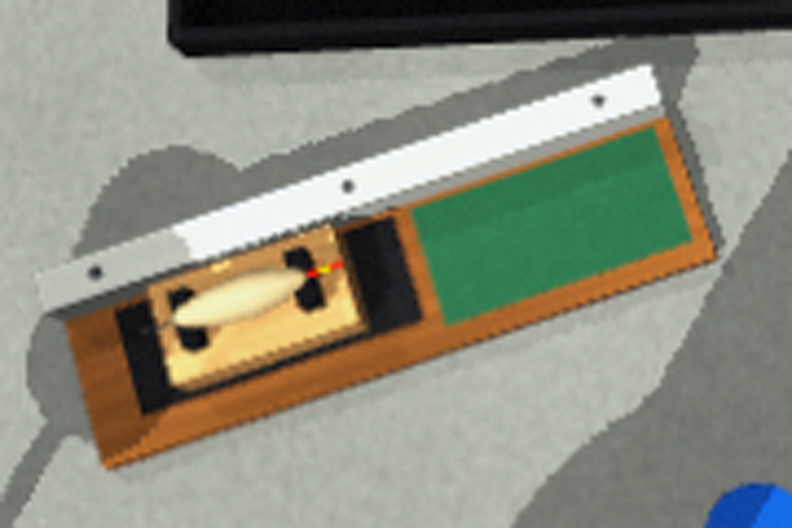

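View pics/ts.png

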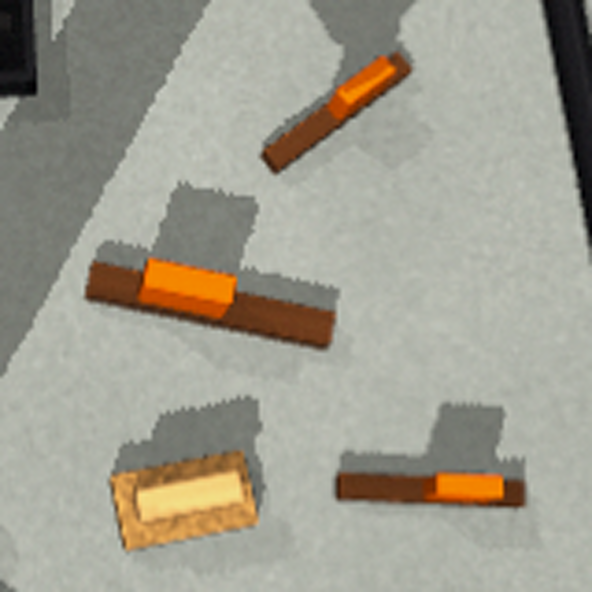

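View pics/sb.png

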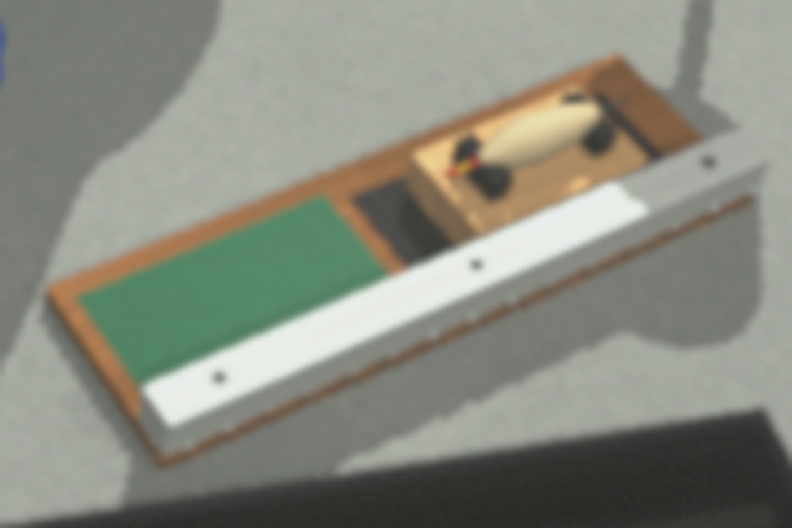

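The middle stick measures 169 × 25 mm on its bar, so it is the largest. Its grip is toward +y and its nose toward −y. Next I fit the board frame, the sled and the stick more precisely.

```bash
cat > m2.py <<'E'
from h import *
def load(n):
    z=np.load(f'pics/{n}0.npz'); return z['im'],z['d'],bot.camera_params(n),z['W']
def rect(q): 
    m=cv2.minAreaRect((q*1000).astype(np.float32)); return cv2.boxPoints(m).round(1).tolist()
for n in ['top','scene']:
    im,d,p,W=load(n); hsv=cv2.cvtColor(im,cv2.COLOR_BGR2HSV); h,s,v=[hsv[...,i].astype(int) for i in range(3)]
    C=cloud(d,p,W); ok=(d>0)&(C[...,0]>.45)&(C[...,0]<.75)&(C[...,1]>-.16)&(C[...,1]<.3)
    print(n)
    g=(h>60)&(h<85)&(s>90)&ok
    k,l,st,c=cv2.connectedComponentsWithStats(g.astype(np.uint8)); i=1+st[1:,4].argmax()
    cn=max(cv2.findContours((l==i).astype(np.uint8),cv2.RETR_EXTERNAL,cv2.CHAIN_APPROX_NONE)[0],key=cv2.contourArea)
    print(' green',rect(onplane(cn.reshape(-1,2),.012,p,W)[:,:2]))
    for a,b,nm in [(.034,.048,'fence+sled?')]:
        m=ok&(s<40)&(v>120)&(C[...,2]>a)&(C[...,2]<b)
        q=C[m]; print(' fence',len(q),np.median(q[:,2]),rect(q[:,:2]))
    # pale sled top
    m=ok&(h>8)&(h<28)&(s>60)&(v>140)&(C[...,2]>.03)&(C[...,2]<.048)
    m=cv2.morphologyEx(m.astype(np.uint8),cv2.MORPH_OPEN,np.ones((2,2)))>0
    q=C[m]; print(' sled top',len(q),np.median(q[:,2]),rect(q[:,:2]))
st=bot.read_state(); Rm=R.from_rotvec(st['tcp_rot']).as_matrix(); print(Rm.round(3))
E
python3 m2.py
```

```text
top
 green [[575.5999755859375, 25.299999237060547], [619.0999755859375, -115.0999984741211], [687.4000244140625, -93.9000015258789], [643.9000244140625, 46.5]]
 fence 1445 0.0399194144098205 [[583.5, 248.8000030517578], [692.7000122070312, -103.19999694824219], [719.0999755859375, -95.0], [610.0, 257.0]]
 sled top 642 0.03750836332112384 [[369.8999938964844, -193.0], [472.3999938964844, -241.10000610351562], [658.7999877929688, 156.0], [556.2999877929688, 204.10000610351562]]
scene
 green [[580.5, 23.600000381469727], [621.9000244140625, -110.4000015258789], [671.4000244140625, -95.0999984741211], [630.0, 38.900001525878906]]
 fence 1707 0.03926215776480324 [[585.2999877929688, 251.60000610351562], [689.4000244140625, -106.30000305175781], [720.5999755859375, -97.19999694824219], [616.4000244140625, 260.70001220703125]]
 sled top 492 0.03740101554717312 [[509.29998779296875, 129.3000030517578], [1151.0, -389.8999938964844], [1217.9000244140625, -307.29998779296875], [576.2000122070312, 211.89999389648438]]
[[ 0.893  0.45  -0.001]
 [ 0.45  -0.893  0.002]
 [ 0.    -0.002 -1.   ]]
```

arm_command --targets "384 -120 0 0 0 -48.4 1; 384 -120 0 0 0 -48.4 1; 384 -120 0 0 0 -48.4 1; 384 -120 0 0 0 -48.4 1; 384 -120 0 0 0 -48.4 1; 384 -120 0 0 0 -48.4 1; 384 -120 0 0 0 -48.4 1; 384 -120 0 0 0 -48.4 1; 384 -120 0 0 0 -48.4 1; 384 -120 0 0 0 -48.4 1"

```text
time: 0.98
tool_pos: [0.5949, -0.3195, 0.2309]
tcp_rot: [-2.487, -1.918, -0.002]
wrist_force: [0.6, 0.2, 0.0]
width: 0.998
```

Run:
```python
from h import *
im,d,p,W=cam('wrist'); save('w1.png',im); np.savez('pics/w1.npz',im=im,d=d,W=W)
st=bot.read_state(); print(st['tool_pos'],R.from_rotvec(st['tcp_rot']).as_matrix().round(3),st['q'])
hsv=cv2.cvtColor(im,cv2.COLOR_BGR2HSV);h,s,v=[hsv[...,i].astype(int) for i in range(3)]
C=cloud(d,p,W)
on=(C[...,2]<.1)&(d>0)
for lab,m in [('orange',(h<14)&(s>200)&(v>150)),('wood',(h<14)&(s>80)&(v<=150))]:
    m=m&on; k,l,stt,c=cv2.connectedComponentsWithStats(m.astype(np.uint8))
    for i in range(1,k):
        if stt[i,4]>800:
            q=C[l==i]; zt=np.percentile(q[:,2],80); q2=q[abs(q[:,2]-zt)<.004]
            mm=cv2.minAreaRect((q2[:,:2]*1000).astype(np.float32)); print(lab,c[i].round(),stt[i,4],zt,np.round(mm[0],1),np.round(mm[1],1),round(mm[2],2))
```

```text
[ 0.59779746 -0.31638212  0.2307806 ] [[ 0.252  0.968  0.003]
 [ 0.968 -0.252  0.004]
 [ 0.004  0.002 -1.   ]] [-0.52590779  0.2661969   1.60206293  0.00470683  1.27268361 -0.27243736]
orange [321. 177.] 1021 0.06641495716624424 [ 591. -321.] [57.9 17.5] 75.2
wood [322. 180.] 1917 0.02076998902960461 [ 586.2 -340.9] [168.5  23.8] 75.02
wood [439. 224.] 998 0.017756106889639092 [ 723.2 -443.1] [ 16.9 125.5] 34.21
wood [250. 304.] 1336 0.030013592873827488 [ 457.6 -493.7] [13.5 45.1] 12.5
```

View pics/w1.png

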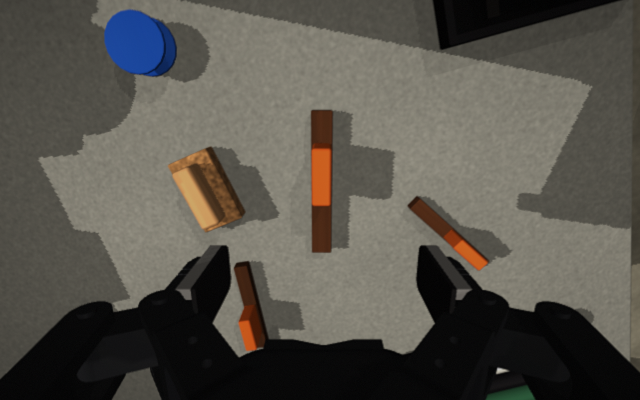

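Run:
```python
from h import *
st=bot.read_state(); print(st['time'],st['tool_pos'],R.from_rotvec(st['tcp_rot']).as_matrix().round(3),st['joint_vel'])
```

```text
1.0333 [ 0.59779746 -0.31638212  0.2307806 ] [[ 0.252  0.968  0.003]
 [ 0.968 -0.252  0.004]
 [ 0.004  0.002 -1.   ]] [-0.0568926  -0.01970486  0.02790297 -0.03767271  0.01288469 -0.09395824]
```

arm_command --targets "393 -93 0 0 0 -32.1 1; 393 -93 0 0 0 -32.1 1; 393 -93 0 0 0 -32.1 1; 393 -93 0 0 0 -32.1 1; 393 -93 0 0 0 -32.1 1; 393 -93 0 0 0 -32.1 1; 393 -93 0 0 0 -32.1 1; 393 -93 0 0 0 -32.1 1; 393 -93 0 0 0 -32.1 1; 393 -93 0 0 0 -32.1 1"

```text
time: 1.87
tool_pos: [0.6029, 0.0841, 0.2311]
tcp_rot: [-1.861, -2.53, -0.001]
wrist_force: [1.0, 0.1, 0.1]
width: 1.001
```

arm_command --targets "0 0 0 0 0 0 1; 0 0 0 0 0 0 1; 0 0 0 0 0 0 1; 0 0 0 0 0 0 1"

```text
time: 2.2
tool_pos: [0.6034, 0.0796, 0.231]
tcp_rot: [-1.865, -2.528, 0.001]
wrist_force: [0.1, 0.5, 0.1]
width: 1.001
```

Run:
```python
from h import *
im,d,p,W=cam('wrist'); save('w2.png',im); np.savez('pics/w2.npz',im=im,d=d,W=W)
st=bot.read_state(); print(st['time'],st['tool_pos'],R.from_rotvec(st['tcp_rot']).as_matrix().round(3),st['q'],abs(st['joint_vel']).max())
```

```text
2.25 [0.60348946 0.07939522 0.23109808] [[-0.295  0.956 -0.   ]
 [ 0.956  0.295 -0.   ]
 [-0.    -0.    -1.   ]] [ 9.01116540e-02  1.40101490e-01  1.75171696e+00 -4.08422412e-04
  1.25019090e+00 -2.09041050e-01] 0.0043767852878069955
```

View pics/w2.png

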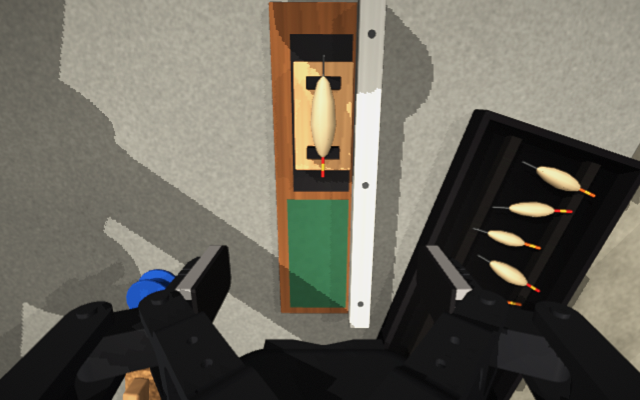

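The view holds the whole board: sled at columns 292–352, rows 62–170; fence at columns 352–385; strip at rows 34–191; pad at rows 199–308. Next I fit lines to these.

```bash
cat > m3.py <<'E'
from h import *
z=np.load('pics/w2.npz'); im,d,W=z['im'],z['d'],z['W']; p=bot.camera_params('wrist')
g=im.astype(int); hsv=cv2.cvtColor(im,cv2.COLOR_BGR2HSV);h,s,v=[hsv[...,i].astype(int) for i in range(3)]
C=cloud(d,p,W)
# fence top: z in .034-.048 and low saturation & bright
m=(C[...,2]>.036)&(C[...,2]<.044)&(s<45)&(v>110)
m[330:]=0
L=[];Rr=[]
for r in range(8,320):
    c=np.where(m[r])[0]; c=c[(c>330)&(c<400)]
    if len(c)>8: L.append((c.min()-.5,r)); Rr.append((c.max()+.5,r))
Lw=onplane(L,.040,p,W); Rw=onplane(Rr,.040,p,W)
def fit(P):
    vx,vy,x,y=cv2.fitLine((P[:,:2]*1000).astype(np.float32),cv2.DIST_HUBER,0,.01,.01).ravel(); 
    if vy>0: vx,vy=-vx,-vy
    return np.array([x,y]),np.array([vx,vy])
for P in (Lw,Rw):
    a,u=fit(P); print('fence line',a,u,np.degrees(np.arctan2(u[1],u[0])))
a,u=fit(Lw); n=np.array([-u[1],u[0]])
# green rows
gm=(h>60)&(h<90)&(s>90); gm[:150]=0;gm[330:]=0; gm[:,:270]=0; gm[:,360:]=0
cn=max(cv2.findContours(gm.astype(np.uint8),cv2.RETR_EXTERNAL,cv2.CHAIN_APPROX_NONE)[0],key=cv2.contourArea).reshape(-1,2)
G=onplane(cn,.012,p,W)[:,:2]*1000
x=G@u; y=(G-a)@n; print('green x',np.percentile(x,[1,99]),'y',np.percentile(y,[1,99]))
x0=np.mean(np.percentile(x,[1.5,98.5]))-100
O=a+u*(x0-a@u)-30*n; print('origin',O)
# strip: dark
dm=(v<70)
for r in range(25,205,1):
    pass
def B(P): P=P[:,:2]*1000; return np.c_[(P-O)@u,(P-O)@n]
for c in (300,322,340):
    col=v[:,c].astype(int); e=np.where(abs(np.diff(col))>35)[0]; e=e[e<320]; print(c,e.tolist())
    print('   z12',B(onplane([(c,r+.5) for r in e],.012,p,W))[:,0].round(1).tolist()); print('   z38',B(onplane([(c,r+.5) for r in e],.038,p,W))[:,0].round(1).tolist())
for r in (70,80,110,120,130,160):
    row=v[r].astype(int); e=np.where(abs(np.diff(row))>25)[0]; e=e[(e>260)&(e<390)]; print('row',r,e.tolist(),'y z38',B(onplane([(c+.5,r) for c in e],.038,p,W))[:,1].round(1).tolist())
# sled top from depth
q=(C[...,2]>.034)&(C[...,2]<.042)&(s>60)&(d>0); q[:40]=0;q[200:]=0
k,l,stt,c=cv2.connectedComponentsWithStats(q.astype(np.uint8)); i=1+stt[1:,4].argmax(); Q=B(C[l==i]); mm=cv2.minAreaRect(Q.astype(np.float32)); print('sled z',np.median(C[l==i][:,2]),mm, np.percentile(Q,[1,99],axis=0))
E
python3 m3.py
python3 -c "
import cv2
i=cv2.imread('pics/w2.png');cv2.imwrite('pics/w2z.png',cv2.resize(i[20:200,250:400],None,fx=3.3,fy=3.3,interpolation=cv2.INTER_CUBIC))"
```

```text
fence line [628.3617 108.8038] [ 0.29076612 -0.95679414] -73.09617
fence line [658.4007    96.094154] [ 0.29173124 -0.95650035] -73.03836
green x [141.35837083 288.92950999] y [-76.0199881   -3.94869145]
origin [610.28244574  65.11961914]
300 [33, 60, 61, 169, 170, 190, 191, 198]
   z12 [-154.8, -128.7, -127.8, -10.8, -9.6, 14.6, 15.9, 24.6]
   z38 [-149.9, -125.7, -124.8, -16.2, -15.1, 7.4, 8.5, 16.6]
322 [33, 61, 76, 176, 177, 190, 191, 307]
   z12 [-154.9, -127.9, -112.9, -2.5, -1.3, 14.5, 15.8, 176.0]
   z38 [-150.0, -124.9, -110.9, -8.5, -7.4, 7.3, 8.4, 157.1]
340 [33, 60, 61, 75, 76, 88, 89, 169, 170, 190, 191, 198, 307]
   z12 [-155.0, -128.9, -128.0, -114.0, -112.9, -100.7, -99.6, -11.0, -9.8, 14.4, 15.7, 24.4, 175.9]
   z38 [-150.1, -125.9, -124.9, -112.0, -111.0, -99.6, -98.7, -16.4, -15.3, 7.2, 8.3, 16.4, 157.0]
row 70 [289, 290, 292, 293, 315, 321, 322, 323, 324, 352, 353, 354, 356, 357, 358, 382] y z38 [-37.2, -36.2, -34.2, -33.2, -11.3, -5.4, -4.4, -3.4, -2.4, 25.4, 26.4, 27.4, 29.4, 30.4, 31.4, 55.3]
row 80 [289, 290, 292, 293, 305, 306, 317, 318, 326, 327, 328, 339, 3
[... 258 characters left out ...]
 y z38 [-37.1, -36.1, -35.0, -34.0, -33.0, 9.1, 19.4, 24.5, 25.6, 26.6, 27.6, 28.7, 29.7, 30.7, 54.3, 55.4]
row 120 [290, 291, 293, 294, 351, 354, 355, 379] y z38 [-37.3, -36.3, -34.2, -33.2, 25.9, 29.0, 30.0, 54.9]
row 130 [291, 293, 294, 310, 335, 351, 354, 355, 378, 379] y z38 [-36.5, -34.4, -33.4, -16.7, 9.4, 26.2, 29.3, 30.3, 54.4, 55.4]
row 160 [291, 292, 294, 295, 311, 320, 321, 323, 349, 350, 353, 354, 377] y z38 [-37.3, -36.2, -34.0, -33.0, -15.8, -6.2, -5.1, -2.9, 25.0, 26.0, 29.2, 30.3, 55.0]
sled z 0.03794610387449632 ((-70.8410873413086, -19.4689884185791), (28.585552215576172, 109.36009979248047), 89.56000518798828) [[-124.41746943  -33.2753987 ]
 [ -16.77252118   -5.60547643]]
```

View pics/w2z.png

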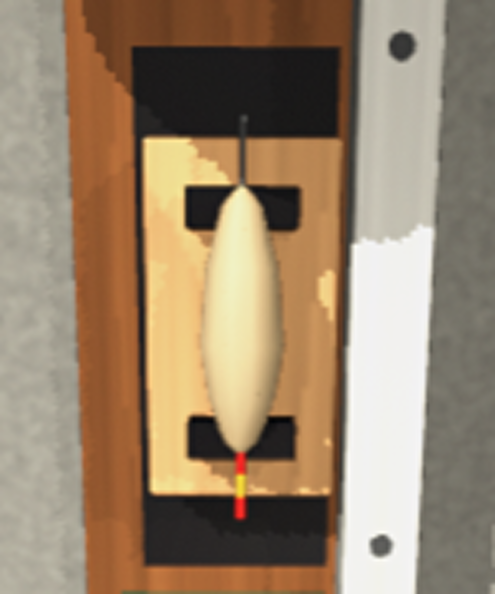

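The board frame checks out: the strip ends and pad ends land within 1 mm of the text. Origin is (610.3, 65.1), heading −73.1°, the sled's rear is at x = −125, and the sled is at y ≈ −4, so the gap to the fence is 4 mm. Next I go to pick up the stick.

arm_command --targets "-379 -130 100 0 0 32.1 1; -379 -130 100 0 0 32.1 1; -379 -130 100 0 0 32.1 1; -379 -130 100 0 0 32.1 1; -379 -130 100 0 0 32.1 1; -379 -130 100 0 0 32.1 1; -379 -130 100 0 0 32.1 1; -379 -130 100 0 0 32.1 1; -379 -130 100 0 0 32.1 1; -379 -130 100 0 0 32.1 1"

```text
time: 3.08
tool_pos: [0.5902, -0.3237, 0.1307]
tcp_rot: [2.493, 1.912, -0.001]
wrist_force: [0.2, 0.3, 1.2]
width: 1.003
```

arm_command --targets "0 0 0 0 0 0 1; 0 0 0 0 0 0 1; 0 0 0 0 0 0 1; 0 0 0 0 0 0 1"

```text
time: 3.42
tool_pos: [0.5916, -0.3192, 0.1317]
tcp_rot: [2.49, 1.915, 0.001]
wrist_force: [-0.0, 0.6, -1.2]
width: 0.999
```

```bash
cat > w.py <<'E'
from h import *
import sys
def rel(x,y,z,head):
    st=bot.read_state(); Rm=R.from_rotvec(st['tcp_rot']).as_matrix(); P=st['tool_pos']
    D=R.from_euler('z',head,degrees=True)*R.from_euler('x',180,degrees=True)
    r=(R.from_matrix(Rm).inv()*D).as_rotvec(degrees=True)
    print('t',round(st['time'],2),'pos',(P*1000).round(1),'head',round(float(np.degrees(np.arctan2(Rm[1,0],Rm[0,0]))),2),'F',st['wrist_force'].round(1),'w',round(float(st['width']),3),'vel',round(float(abs(st['joint_vel']).max()),3))
    print('shift',(Rm.T@(np.array([x,y,z])-P*1000)).round(1),'turn',r.round(2))
def board(bx,by,z,head=106.93):
    u=np.array([.2911,-.9567]);n=np.array([.9567,.2911]); X=np.array([610.3,65.1])+bx*u+by*n; rel(X[0],X[1],z,head)
a=sys.argv; (board if a[1]=='b' else rel)(*map(float,a[2:]))
E
python3 w.py w 591.2 -321.2 31 75.05
```

```text
t 3.42 pos [ 591.6 -319.2  131.7] head 75.13 F [-0.   0.6 -1.2] w 0.999 vel 0.02
shift [-2.100e+00  1.000e-01  1.007e+02] turn [ 0.02 -0.02  0.08]
```

arm_command --targets "-2 0 35 0 0 0 1; -2 0 70 0 0 0 1; -2 0 90 0 0 0 1; -2 0 100 0 0 0 1; -2 0 100 0 0 0 1; -2 0 100 0 0 0 1; -2 0 100 0 0 0 1" --newtons 60

```text
time: 4.0
tool_pos: [0.5931, -0.3219, 0.0337]
tcp_rot: [2.486, 1.915, 0.002]
wrist_force: [-0.7, -0.5, 0.5]
width: 0.994
```

```bash
python3 w.py w 591.2 -321.2 31 75.05
```

```text
t 4.0 pos [ 593.1 -321.9   33.7] head 75.19 F [-0.7 -0.5  0.5] w 0.994 vel 0.011
shift [ 0.2 -2.   2.7] turn [0.21 0.06 0.14]
```

arm_command --targets "0 -2 2 0 0 0 1; 0 -2 2 0 0 0 1; 0 -2 2 0 0 0 0; 0 -2 2 0 0 0 0; 0 -2 2 0 0 0 0; 0 -2 2 0 0 0 0; 0 -2 2 0 0 0 0; 0 -2 2 0 0 0 0; 0 -2 2 0 0 0 0; 0 -2 2 0 0 0 0" --newtons 60

```text
time: 4.83
tool_pos: [0.5892, -0.321, 0.0291]
tcp_rot: [-2.49, -1.915, 0.0]
wrist_force: [0.5, -0.7, 0.4]
width: 0.221
```

```bash
python3 w.py w 591.2 -321.2 31 75.05
```

```text
t 4.83 pos [ 589.2 -321.    29.1] head 75.14 F [ 0.5 -0.7  0.4] w 0.221 vel 0.003
shift [ 0.3  2.  -1.9] turn [-0.02 -0.    0.09]
```

arm_command --targets "0 0 0 0 0 0 0; 0 0 0 0 0 0 0; 0 0 -10 0 0 0 0; 0 0 -40 0 0 0 0; 0 0 -80 0 0 0 0; 0 0 -115 0 0 0 0; 0 0 -115 0 0 0 0; 0 0 -115 0 0 0 0; 0 0 -115 0 0 0 0" --newtons 80

```text
time: 5.58
tool_pos: [0.5891, -0.3209, 0.1447]
tcp_rot: [2.49, 1.916, 0.0]
wrist_force: [-1.0, -0.0, -0.8]
width: 0.224
```

```bash
python3 w.py b -250 -5 144
python3 - <<'E'
from h import *
for n in ['wrist','scene']:
    im,d,p,W=cam(n); save(n+'3.png',im); np.savez('pics/'+n+'3.npz',im=im,d=d,W=W)
E
```

```text
t 5.58 pos [ 589.1 -320.9  144.7] head 75.15 F [-1.  -0.  -0.8] w 0.224 vel 0.038
shift [ 588.4 -214.3    0.6] turn [ 1.000e-02  0.000e+00 -3.178e+01]
```

View pics/wrist3.png

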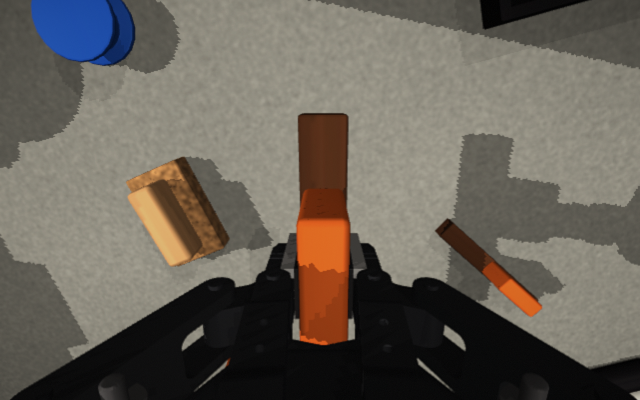

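View pics/scene3.png

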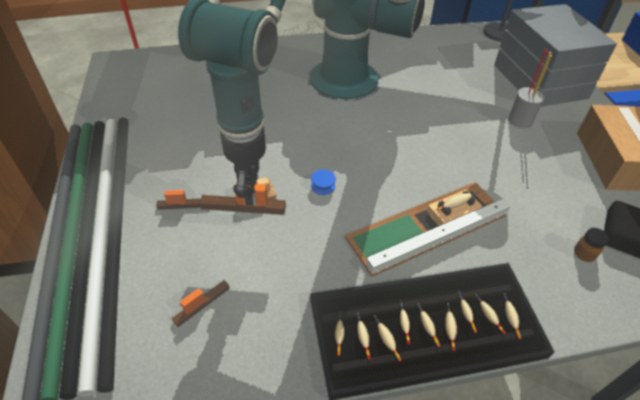

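```bash
cat > tail.py <<'E'
from h import *
import sys
z=np.load('pics/'+sys.argv[1]); im,d,W=z['im'],z['d'],z['W']; p=bot.camera_params('wrist')
T=np.array(p['T_tool_cam']); C=cloud(d,p,T)*1000
hsv=cv2.cvtColor(im,cv2.COLOR_BGR2HSV);h,s,v=[hsv[...,i].astype(int) for i in range(3)]
m=(h<16)&(s>80)&(abs(C[...,0]-50)<40)&(abs(C[...,1])<20)&(C[...,2]<60)&(C[...,2]>-60)
b=m&(C[...,2]>0); q=C[b]
mm=cv2.minAreaRect(q[:,:2].astype(np.float32)); print('bar top tool',mm,'z med',np.median(q[:,2]))
A=np.c_[q[:,0],q[:,1],np.ones(len(q))]; print('plane z=ax+by+c',np.linalg.lstsq(A,q[:,2],rcond=None)[0])
for lo,hi in [(35,45),(55,65)]:
    r=q[(q[:,0]>lo)&(q[:,0]<hi)]; print(lo,np.percentile(r[:,1],[1,99]))
print('tail x',np.percentile(q[:,0],99.5))
E
python3 tail.py wrist3.npz
```

```text
bar top tool ((42.04053497314453, -1.0085716247558594), (23.555158615112305, 45.174259185791016), 89.66398620605469) z med 9.119079785091646
plane z=ax+by+c [ 3.34296740e-02 -2.14314847e-03  7.41227975e+00]
35 [-12.57602858  10.43212747]
55 [-12.61953345  10.48443691]
tail x 64.57115217287554
```

arm_command --targets "392 -142 0 0 0 -21 0; 392 -142 0 0 0 -21 0; 392 -142 0 0 0 -21 0; 392 -142 0 0 0 -21 0; 392 -142 0 0 0 -21 0; 392 -142 0 0 0 -21 0; 392 -142 0 0 0 -21 0; 392 -142 0 0 0 -21 0; 392 -142 0 0 0 -21 0; 392 -142 0 0 0 -21 0"

```text
time: 6.52
tool_pos: [0.5504, 0.0957, 0.1422]
tcp_rot: [-2.098, -2.335, 0.005]
wrist_force: [0.6, 0.3, -1.7]
width: 0.228
```

```bash
python3 w.py b -250 -6 144
```

```text
t 6.52 pos [550.4  95.7 142.2] head 96.14 F [ 0.6  0.3 -1.7] w 0.228 vel 0.896
shift [207.6   3.6  -1.9] turn [-2.200e-01 -1.000e-02 -1.079e+01]
```

arm_command --targets "40 1 0 0 0 -2.2 0; 80 2 0 0 0 -4.4 0; 120 2 0 0 0 -6.6 0; 160 3 0 0 0 -8.8 0; 195 3 0 0 0 -10.8 0; 207 3 0 0 0 -10.8 0; 207 3 0 0 0 -10.8 0; 207 3 0 0 0 -10.8 0; 207 3 0 0 0 -10.8 0"

```text
time: 7.27
tool_pos: [0.5327, 0.2987, 0.1429]
tcp_rot: [-1.87, -2.523, 0.005]
wrist_force: [-0.3, -0.8, -1.6]
width: 0.227
```

```bash
python3 w.py b -250 -6 45
```

```text
t 7.27 pos [532.7 298.7 142.9] head 106.91 F [-0.3 -0.8 -1.6] w 0.227 vel 0.018
shift [ 4.1  0.5 97.9] turn [-0.16  0.07 -0.02]
```

arm_command --targets "4 0 30 0 0 0 0; 4 0 60 0 0 0 0; 4 0 80 0 0 0 0; 4 0 88 0 0 0 0; 4 0 88 0 0 0 0; 4 0 88 0 0 0 0"

```text
time: 7.77
tool_pos: [0.5326, 0.3028, 0.0564]
tcp_rot: [-1.872, -2.523, 0.001]
wrist_force: [-0.3, 1.5, -1.1]
width: 0.225
```

```bash
python3 - <<'E'
from h import *
for n in ['wrist','scene','top']:
    im,d,p,W=cam(n); np.savez('pics/'+n+'4.npz',im=im,d=d,W=W)
    if n=='scene': im=cv2.resize(im[100:300,380:640],None,fx=3,fy=3,interpolation=cv2.INTER_CUBIC)
    if n=='top': im=cv2.resize(im[140:290,20:240],None,fx=3.5,fy=3.5,interpolation=cv2.INTER_CUBIC)
    save(n+'4.png',im);
E
python3 w.py b -250 -6 45;python3 tail.py wrist4.npz
```

```text
t 7.92 pos [534.  304.3  58.5] head 106.91 F [-0.3  0.6 -1.2] w 0.221 vel 0.008
shift [-1.1 -2.7 13.4] turn [ 0.21 -0.03 -0.02]
bar top tool ((42.367088317871094, -2.9764652252197266), (27.306196212768555, 45.44146728515625), 89.81839752197266) z med 9.115193119906968
plane z=ax+by+c [ 0.04159798 -0.0369917   7.20867847]
35 [-12.75607846  10.24740045]
55 [-12.79429604  10.31435347]
tail x 65.05863387535055
```

View pics/scene4.png

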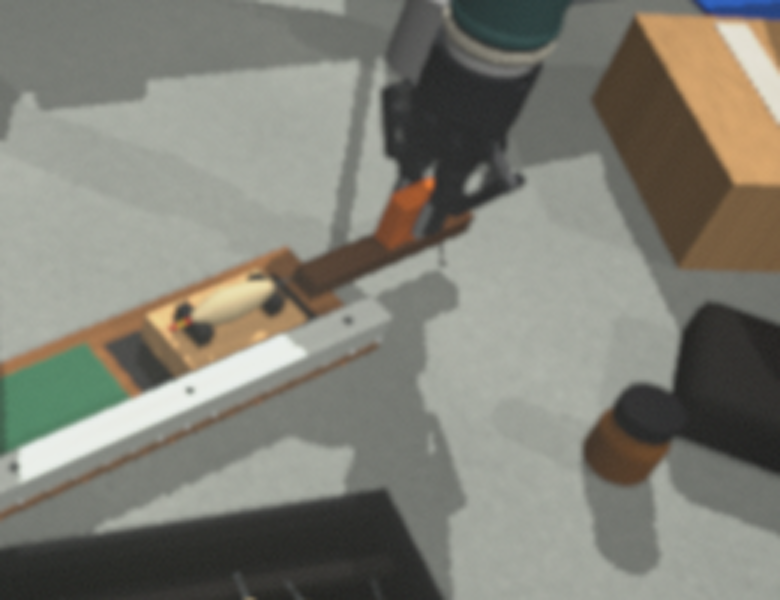

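View pics/top4.png

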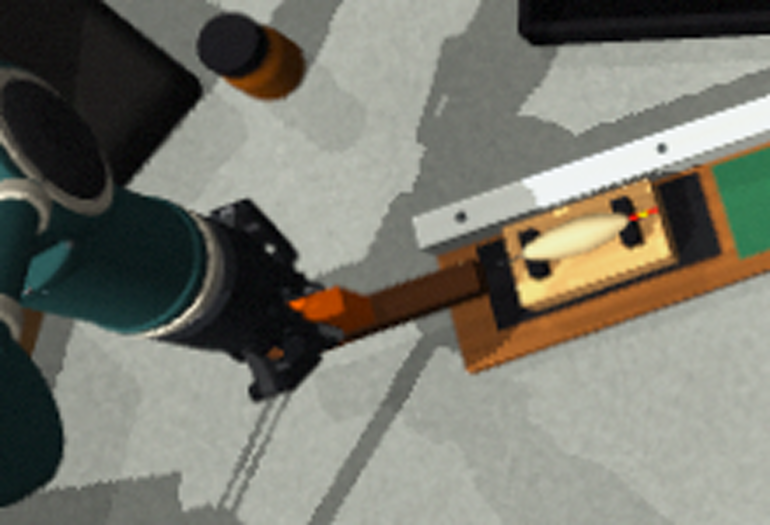

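```bash
cat > nose.py <<'E'
from h import *
import sys
u=np.array([.2911,-.9567]);n=np.array([.9567,.2911]);O=np.array([610.3,65.1])
for c in ['top','scene']:
    z=np.load(f'pics/{c}{sys.argv[1]}.npz'); im,d,W=z['im'],z['d'],z['W']; p=bot.camera_params(c); C=cloud(d,p,W)*1000
    X=(C[...,:2]-O)@u; Y=(C[...,:2]-O)@n; hsv=cv2.cvtColor(im,cv2.COLOR_BGR2HSV);h,s,v=[hsv[...,i].astype(int) for i in range(3)]
    lo=float(sys.argv[2]); hi=lo+75
    m=(d>0)&(X>lo)&(X<hi+25)&(abs(Y)<28)&(C[...,2]>26)&(C[...,2]<62)&((h<13)|(h>170))&(s>60)&(v<130)
    q=np.c_[X[m],Y[m],C[...,2][m]]; print(c,len(q),'x',np.percentile(q[:,0],[1,99]).round(1),'y',np.percentile(q[:,1],[2,98]).round(1))
    for a in range(int(lo),int(hi)+20,15):
        r=q[(q[:,0]>a)&(q[:,0]<a+15)]
        if len(r)>5: print('  ',a,len(r),'y',np.percentile(r[:,1],[4,96]).round(1),'z',np.percentile(r[:,2],[50,80]).round(1))
E
python3 nose.py 4 -215
python3 - <<'E'
from workcell import bot
s=bot.read_state();print(s['time'],s['tool_pos'],s['q'])
E
```

```text
top 279 x [-214.6 -145.3] y [-15.5   6.8]
   -215 61 y [-14.7   5.6] z [49.  50.7]
   -200 50 y [-14.5   6.2] z [48.8 50.5]
   -185 58 y [-14.3   5.1] z [49.  50.3]
   -170 59 y [-15.3   6.1] z [48.2 49.7]
   -155 51 y [-16.2   5.8] z [48.1 49.6]
scene 99 x [-214.4 -144.9] y [-11.2  10.3]
   -215 31 y [-9.6 10.2] z [48.  49.2]
   -200 25 y [-11.8   9.5] z [47.7 49. ]
   -185 16 y [-8.2  9.7] z [47.1 48.5]
   -170 14 y [-3.  10.2] z [48.3 50. ]
   -155 13 y [-9.8  7.8] z [48.2 48.6]
7.9167 [0.53397133 0.3043423  0.05845866] [ 4.77551190e-01  3.08134551e-01  1.89008917e+00 -8.14147634e-05
  9.39659900e-01  1.82471785e-01]
```

arm_command --targets "0 -2 5 0 0 0 0; 0 -2 10 0 0 0 0; 0 -2 13 0 0 0 0; 0 -2 13 0 0 0 0; -4 -2 13 0 0 0 0; -8 -2 13 0 0 0 0; -11 -2 13 0 0 0 0; -13 -2 13 0 0 0 0; -13 -2 13 0 0 0 0; -13 -2 13 0 0 0 0"

```text
time: 8.75
tool_pos: [0.5343, 0.2908, 0.0434]
tcp_rot: [1.871, 2.524, 0.0]
wrist_force: [-0.5, -0.5, -1.2]
width: 0.222
```

```bash
python3 w.py b -230 -6 45
```

```text
t 8.75 pos [534.3 290.8  43.4] head 106.91 F [-0.5 -0.5 -1.2] w 0.222 vel 0.004
shift [-8.   1.  -1.6] turn [ 0.02 -0.01 -0.02]
```

arm_command --targets "-6 0 -1.5 0 0 0 0; -11 0.5 -1.5 0 0 0 0; -17 1 -1.5 0 0 0 0; -23 2 -1.5 0 0 0 0; -29 3 -1.5 0 0 0 0; -35 4 -1.5 0 0 0 0; -41 5 -1.5 0 0 0 0; -47 5.5 -1.5 0 0 0 0; -52 6 -1.5 0 0 0 0; -52 6 -1.5 0 0 0 0"

```text
time: 9.58
tool_pos: [0.5545, 0.2421, 0.0446]
tcp_rot: [-1.871, -2.522, 0.002]
wrist_force: [-1.8, 1.4, 0.1]
width: 0.222
```

```bash
cat > sled.py <<'E'
from h import *
import sys
u=np.array([.2911,-.9567]);n=np.array([.9567,.2911]);O=np.array([610.3,65.1])
for c in ['top','scene']:
    im,d,p,W=cam(c); np.savez(f'pics/{c}{sys.argv[1]}.npz',im=im,d=d,W=W); C=cloud(d,p,W)*1000
    save(f'{c}{sys.argv[1]}.png',cv2.resize(im[130:290,60:320],None,fx=3,fy=3,interpolation=cv2.INTER_CUBIC) if c=='top' else cv2.resize(im[150:310,320:580],None,fx=3,fy=3,interpolation=cv2.INTER_CUBIC))
    X=(C[...,:2]-O)@u; Y=(C[...,:2]-O)@n; hsv=cv2.cvtColor(im,cv2.COLOR_BGR2HSV);h,s,v=[hsv[...,i].astype(int) for i in range(3)]
    m=(d>0)&(abs(Y)<45)&(X>-140)&(X<190)&(C[...,2]>33)&(C[...,2]<43)&(h>8)&(h<30)&(s>50)&(v>110)
    k,l,stt,cc=cv2.connectedComponentsWithStats(m.astype(np.uint8)); i=1+stt[1:,4].argmax()
    q=np.c_[X[l==i],Y[l==i]]; mm=cv2.minAreaRect(q.astype(np.float32)); print(c,len(q),'x',np.percentile(q[:,0],[1,99]).round(1),'y',np.percentile(q[:,1],[1,99]).round(1),'rect',np.round(mm[0],1),np.round(mm[1],1),round(mm[2],2))
E
python3 sled.py 5; python3 w.py b -60.4 0 45
```

```text
top 668 x [-79.8  28.1] y [-30.1  30.7] rect [-26.6  -0.1] [ 62.8 111.8] 89.18
scene 587 x [-104.4   31.1] y [-26.9  30.2] rect [-40.1   2.2] [ 59.7 143.8] 89.2
t 9.68 pos [554.7 242.2  44.4] head 106.92 F [-0.8  1.1 -1.4] w 0.223 vel 0.008
shift [-125.2    1.6   -0.5] turn [-0.06  0.03 -0.01]
```

View pics/top5.png

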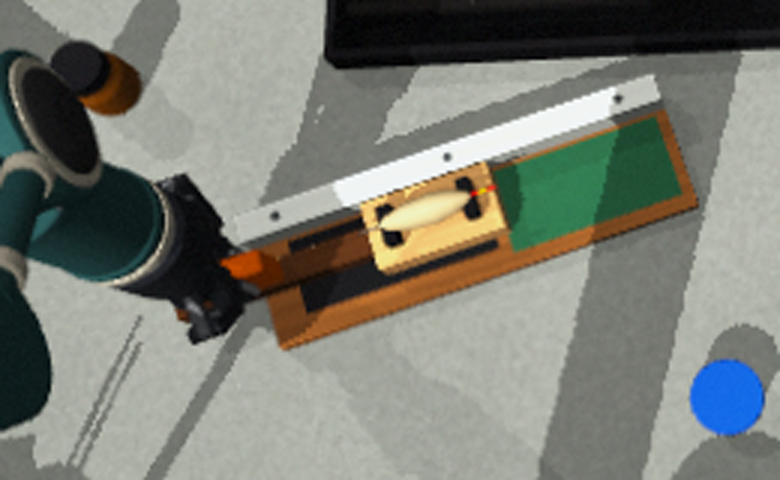

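View pics/scene5.png

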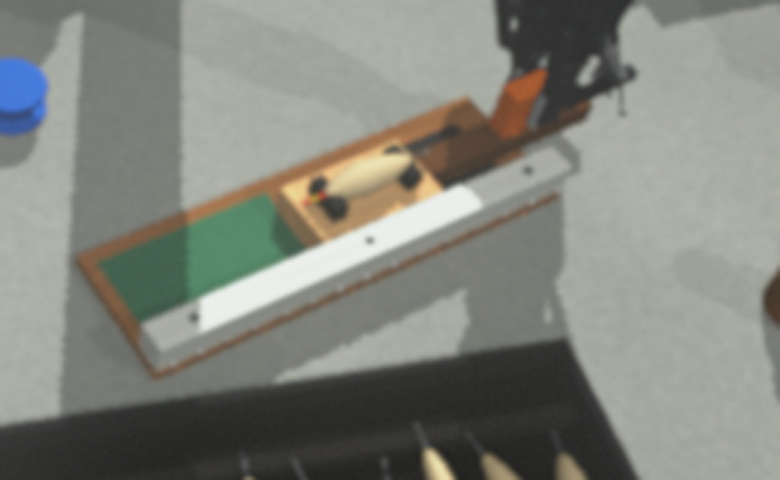

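The sled now lies against the fence (y ≈ 0, parallel) with the nose flush on its rear. I carry on with the feed.

arm_command --targets "-6 0 0 0 0 0 0; -13 0 0 0 0 0 0; -21 0 0 0 0 0 0; -29 0.5 0 0 0 0 0; -37 0.5 0 0 0 0 0; -45 0.5 0 0 0 0 0; -53 1 0 0 0 0 0; -61 1 0 0 0 0 0; -68 1 0 0 0 0 0; -72 1 0 0 0 0 0"

```text
time: 10.52
tool_pos: [0.5762, 0.1735, 0.0444]
tcp_rot: [-1.87, -2.522, 0.002]
wrist_force: [-3.9, 4.9, 0.7]
width: 0.223
```

```bash
python3 sled.py 6; python3 w.py b -60.4 0 45
```

```text
top 693 x [-23.  100.2] y [-29.6  31.1] rect [35.3  0.8] [131.3  62.2] 0.5
scene 727 x [-70.2 103.6] y [-26.9  30. ] rect [14.7  1.7] [ 59.6 179.4] 89.98
t 10.62 pos [576.8 173.1  44.4] head 106.92 F [-0.6  0.2 -1.3] w 0.223 vel 0.016
shift [-52.6   0.6  -0.6] turn [-0.05  0.04 -0.01]
```

View pics/top6.png

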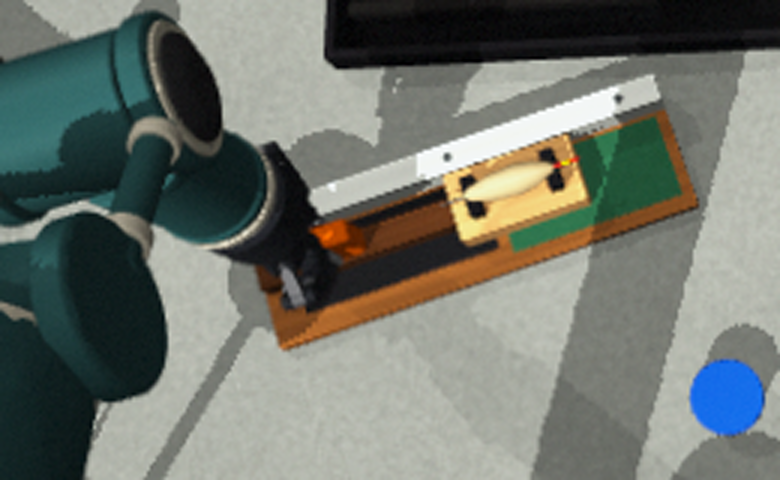

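arm_command --targets "-6 0 0 0 0 0 0; -13 0 0 0 0 0 0; -20 0 0 0 0 0 0; -27 0 0 0 0 0 0; -34 0.5 0 0 0 0 0; -40 0.5 0 0 0 0 0; -45 0.5 0 0 0 0 0; -49 0.5 0 0 0 0 0; -52 0.5 0 0 0 0 0; -52 0.5 0 0 0 0 0"

```text
time: 11.45
tool_pos: [0.5925, 0.1236, 0.0445]
tcp_rot: [-1.87, -2.524, 0.001]
wrist_force: [-2.6, 1.1, -1.8]
width: 0.222
```

```bash
python3 sled.py 7; python3 w.py b -60.4 0 45
```

```text
top 750 x [ -5.3 152.8] y [-29.   30.9] rect [68.  1.] [171.2  62.1] 0.05
scene 779 x [-18.4 154.1] y [-27.   30.2] rect [66.   1.3] [ 59.9 180.6] 89.45
t 11.55 pos [593.1 123.9  44.7] head 106.95 F [-0.5  1.1 -1.3] w 0.221 vel 0.008
shift [-0.8 -0.6 -0.3] turn [0.03 0.06 0.02]
```

View pics/top7.png

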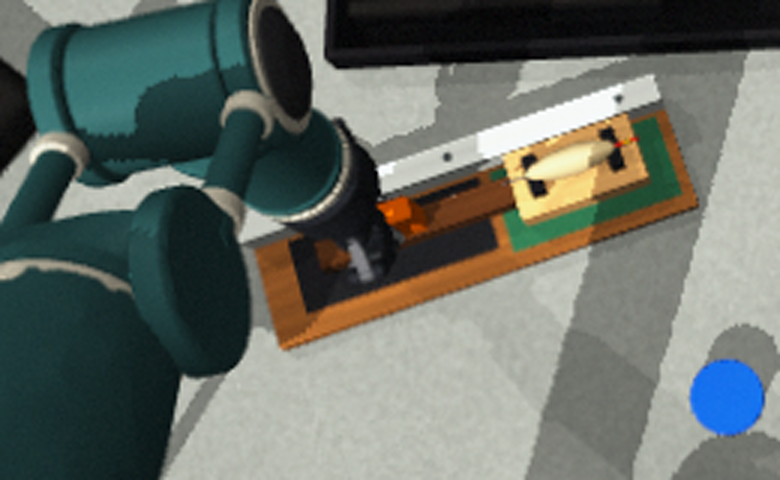

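The sled now spans x ≈ 44 to 154, wholly on the pad and against the fence. Next I back the stick off, lift it, and set it down on the robot side of the board.

arm_command --targets "8 -0.5 0 0 0 0 0; 20 -0.5 0 0 0 0 0; 35 -0.5 0 0 0 0 0; 45 -0.5 -15 0 0 0 0; 45 -0.5 -50 0 0 0 0; 45 -20 -75 0 0 0 0; 45 -60 -75 0 0 0 0; 45 -100 -75 0 0 0 0; 45 -135 -75 0 0 0 0; 45 -150 -75 0 0 0 0"

```text
time: 12.38
tool_pos: [0.4308, 0.1241, 0.1189]
tcp_rot: [-1.866, -2.524, 0.005]
wrist_force: [-1.4, 0.2, -1.1]
width: 0.229
```

arm_command --targets "0 0 0 0 0 0 0; 0 0 20 0 0 0 0; 0 0 45 0 0 0 0; 0 0 65 0 0 0 0; 0 0 72 0 0 0 0; 0 0 72 0 0 0 0"

```text
time: 12.88
tool_pos: [0.4347, 0.1246, 0.0461]
tcp_rot: [-1.867, -2.524, 0.004]
wrist_force: [-0.1, -1.4, -1.3]
width: 0.222
```

```bash
python3 sled.py 8; python3 w.py b -105 -150 29
```

```text
top 656 x [ 44.6 152.8] y [-29.4  31. ] rect [98.5  0.9] [109.9  62.1] 0.55
scene 607 x [ 46.2 154.5] y [-26.6  30.4] rect [100.3   2. ] [111.3  59.3] 0.51
t 12.98 pos [436.9 124.8  48.3] head 106.99 F [ 0.6 -0.7  0.1] w 0.227 vel 0.018
shift [-2.6 -1.5 19.3] turn [0.05 0.   0.06]
```

View pics/scene8.png

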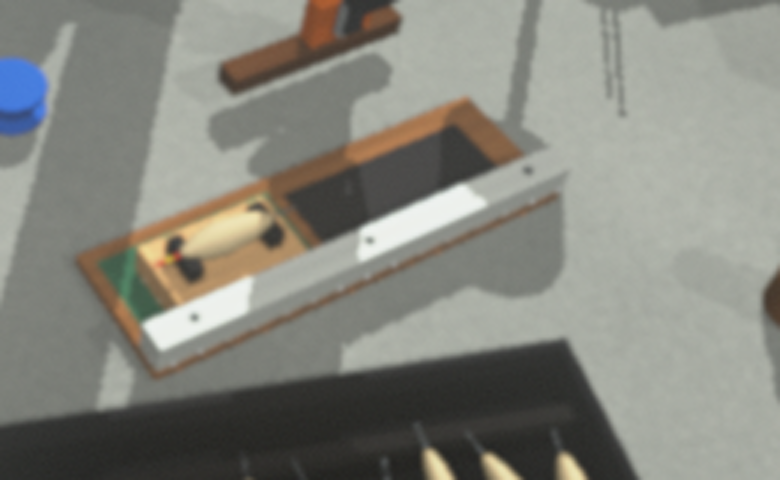

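arm_command --targets "0 0 5 0 0 0 0; 0 0 10 0 0 0 0; 0 0 14 0 0 0 0; 0 0 16 0 0 0 0; 0 0 16 0 0 0 0; 0 0 16 0 0 0 0"

```text
time: 13.48
tool_pos: [0.4359, 0.124, 0.0317]
tcp_rot: [-1.87, -2.524, 0.0]
wrist_force: [0.2, -0.9, -1.2]
width: 0.223
```

```bash
python3 w.py b -105 -150 29
```

```text
t 13.48 pos [435.9 124.   31.7] head 106.94 F [ 0.2 -0.9 -1.2] w 0.223 vel 0.005
shift [-2.2 -0.3  2.7] turn [-0.01 -0.    0.01]
```

arm_command --targets "0 0 1 0 0 0 0; 0 0 2 0 0 0 0; 0 0 3 0 0 0 0; 0 0 3 0 0 0 0; 0 0 3 0 0 0 0"

```text
time: 13.9
tool_pos: [0.4362, 0.1241, 0.029]
tcp_rot: [1.87, 2.524, 0.0]
wrist_force: [-0.6, 0.3, 0.7]
width: 0.223
```

```bash
python3 w.py b -105 -150 29
```

```text
t 13.9 pos [436.2 124.1  29. ] head 106.94 F [-0.6  0.3  0.7] w 0.223 vel 0.003
shift [-2.2 -0.6  0. ] turn [0.02 0.   0.01]
```

arm_command --targets "0 0 0 0 0 0 0.35; 0 0 0 0 0 0 0.5; 0 0 0 0 0 0 0.7; 0 0 0 0 0 0 0.9; 0 0 0 0 0 0 0.9; 0 0 -10 0 0 0 0.9; 0 0 -40 0 0 0 0.9; 0 0 -80 0 0 0 0.9; 0 0 -120 0 0 0 0.9; 0 0 -150 0 0 0 0.9"

```text
time: 14.73
tool_pos: [0.4368, 0.1243, 0.1828]
tcp_rot: [1.868, 2.523, 0.004]
wrist_force: [1.7, -1.0, 0.5]
width: 0.897
```

arm_command --targets "0 0 0 0 0 0 0.9; 0 0 0 0 0 0 0.9; 0 0 0 0 0 0 0.9; 0 0 0 0 0 0 0.9"

```text
time: 15.07
tool_pos: [0.4346, 0.1238, 0.1773]
tcp_rot: [-1.869, -2.523, 0.004]
wrist_force: [-0.2, 0.1, -0.4]
width: 0.902
```

```bash
python3 sled.py 9
python3 - <<'E'
from h import *
im,d,p,W=cam('wrist'); save('wrist9.png',im); C=cloud(d,p,W)*1000
hsv=cv2.cvtColor(im,cv2.COLOR_BGR2HSV);h,s,v=[hsv[...,i].astype(int) for i in range(3)]
u=np.array([.2911,-.9567]);n=np.array([.9567,.2911]);O=np.array([610.3,65.1])
Y=(C[...,:2]-O)@n
m=(d>0)&((h<14))&(s>80)&(Y<-100)&(C[...,2]>12)&(C[...,2]<25)
k,l,st,c=cv2.connectedComponentsWithStats(m.astype(np.uint8))
q=C[(m)]; print(np.median(q[:,2])); X=(q[:,:2]-O)@u; print('stick bar x',np.percentile(X,[1,99]),'y',np.percentile(Y[m],[1,99]))
im,d,p,W=cam('top'); save('topfull9.png',im)
a=np.load('pics/top0.npz')
for nm,i_,d_ in (('before',a['im'],a['d']),('after',im,d)):
    C=cloud(d_,p,W)*1000; hs=cv2.cvtColor(i_,cv2.COLOR_BGR2HSV)
    m=(C[...,2]>10)&(C[...,2]<60)&(C[...,0]>410)&(C[...,0]<520)&(C[...,1]>-370)&(C[...,1]<-240); q=C[m]; print('cork',nm,len(q),q.mean(0).round(1))
print(bot.read_state()['tool_pos'])
E
```

```text
top 654 x [ 44.8 152.9] y [-29.3  30.9] rect [98.3  0.8] [110.5  61.8] 0.24
scene 606 x [ 46.1 154.3] y [-27.2  31. ] rect [100.2   1.7] [ 60.1 111.7] 89.78
19.90629479342404
stick bar x [-171.79750047   -4.6063315 ] y [-161.80904857 -138.20627548]
cork before 767 [ 452.9 -311.9   32.3]
cork after 766 [ 453.  -311.8   32.2]
[0.43496795 0.12388843 0.17727552]
```

View pics/topfull9.png

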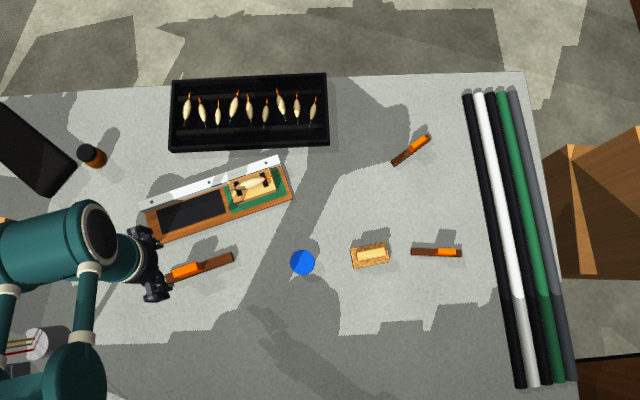

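View pics/wrist9.png

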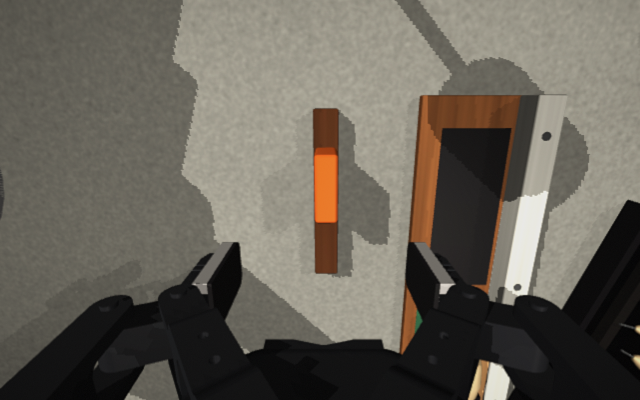

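View pics/scene9.png

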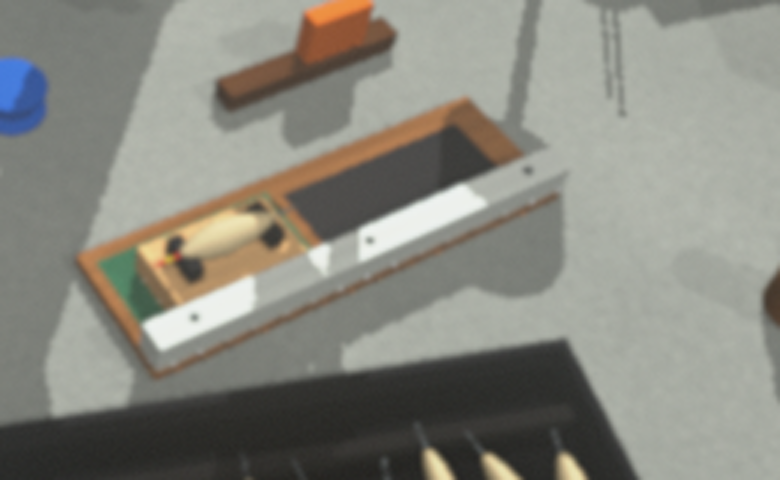

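The sled sits on the green pad against the fence. The stick stands upright on its bar, off the board. The cork block hasn't moved and the arm is clear of everything, so I'm handing in.

```bash
python3 -c "
from workcell import bot
print(bot.finish_job())"
```

```text
the job is handed in; nothing more can be done
None
```

The job is done and handed in at about 15 s. I picked up the largest push stick (bar measured 169 × 24 mm). With its nose I pushed the sled against the fence early in the feed and then along it onto the green pad. I set the stick down on the robot side of the board.

Last checks:
- **Sled:** it spans x ≈ 45 to 154 mm on the pad (25 to 175 mm). Its centre is at y ≈ 1 mm, parallel to the fence within about 0.5°. It started about 4 mm off the fence and was flush by the first check, 45 mm into the feed.
- **Stick:** it stands upright with its bar top at 20 mm, about 78 mm clear of the board's edge.
- **Cork block:** its position before and after agrees within 0.1 mm.
- **Forces:** the forces read after each move stayed below about 7 N.

Two readings disagreed:
- **Stick tilt:** while it was held, the wrist depth suggested a tilt of about 2°. The top and scene views showed it level, and I trusted those.
- **Sled length:** in the mid-push views the colour mask ran onto neighbouring wood, so its length read too long. With the stick away it read 110 to 112 mm, as it should.

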